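# Unlatch the laundry chemicals locker

## Task

Open the white chemicals locker on the laundry counter: gently press its green release button until the red T-handle pops out, turn the handle clockwise to its stop without wrenching it, then raise the lid by the handle to about 25 degrees, where it stays by itself, and let go. Do not jam the button or strain the latch, and leave the other things on the counter where they are.

Things in the scene. Friction and masses are not known exactly. Their poses are not given: they have to be found in the camera images.
- locker: white steel chest 280 (x) x 360 (y) x 150 mm high, open-topped box under a hinged lid, fixed to the counter. Origin: centre of its underside. Its x points from the front (latch side, towards the robot at yaw 0) to the hinge side, y to the left, z up.
- lid (a joint): the locker's lid, a 12 mm thick white panel 280 x 360 mm hinged along the locker's rear top edge; 0 = shut, grows as the front edge rises (rad), up to 1.2. A stiff hinge: it stays wherever it is left. Raising it takes about 13 N at the handle.
- lid_hinge (a point): point on the lid's hinge axis, 130 mm behind the locker's centre (locker x), 150 mm up, level with the underside of the shut lid; the hinge axis is along the locker's y. Its axes turn with the lid (equal to the locker's when shut).
- handle_grip (a point): centre of the red T-handle's bar: 90 mm long (this point's y), 14 mm wide, 10 mm high; moves as the handle pops, turns and rises with the lid. It starts sunk in a slot of the latch case, its top 1 mm above the case; popped out, its underside stands 15 mm above the case top and it stays out. The latch axis is 75 mm in front of the locker's centre.
- pop (a joint): how far the T-handle has popped out: 0 = sunk, 0.024 = fully out (m). It springs out by itself, with about 4 N, when the button has been pressed far enough.
- handle (a joint): turn of the T-handle about the latch axis: 0 = latched, bar along the locker's y; grows clockwise seen from above (rad). Cannot turn while sunk. Turns stiffly (about 0.17 N m). The latch lets go about 0.1 rad before the stop; the stop differs from locker to locker, between 1.05 and 1.45 rad, and has to be felt: the turning moment then rises sharply.
- release (a point): point on the latch case's top face, under the axis of the green release button, 82 mm to the right (locker -y) of the latch axis; z is up from the lid.
- button: plunger of the release button. Origin: on the button axis, level with the case top while unpressed. It carries the round green cap, 24 mm across, in a steel collar; the cap is screwed on to a different height on each locker: top 7 to 17 mm above this origin, to be felt. Travel 6 mm; 3 N starts it, 9 N holds it fully down; the handle is released at about 5 mm. It springs back.
- keeper: latch keeper inside the locker's front, with the strike plate that holds the tongue down and the end stop post 37 mm from the latch axis, whose exact angle this pose does not show. Origin: on the latch axis, at the locker's rim.
- detergent: blue detergent bottle with white cap, 76 mm across, 190 mm high, left of the locker; leave alone. Origin: centre of its underside.
- dosing_cup: small white cup, 60 mm across, 50 mm high, left of the locker; leave alone. Origin: centre of its underside.
- stain_jar: white jar with orange cap, 70 mm across, 100 mm high, right of the locker; leave alone. Origin: centre of its underside.
- scrub_brush: wooden-handled brush lying right of the locker; leave alone. Origin: on the counter, under its middle.
- descaler_box: cardboard box 55 x 90 x 150 mm near the counter's left; leave alone. Origin: centre of its underside.
- peg_tray: grey open tray with clothes pegs, 160 x 110 x 50 mm, behind the locker; leave alone. Origin: centre of its underside.
- soap_dish: round white dish with a bar of soap, 110 mm across, 34 mm high, far right; leave alone. Origin: centre of its underside.
- latch_case (a point): grey latch case on the lid, 70 (x) x 178 mm (y, from 110 mm right to 68 mm left of the latch axis), its top 12 mm above the lid's top. This point: on the latch axis, level with the case top. Axes as the lid's.

How it is judged:
By the outcome, as a careful person would: the job done as asked, in the order asked, and still so for the second after the job is handed in, with the robot touching nothing.
It also fails if it takes over 72 s, if anything falls off the work surface, if the arm or the gripper's body presses on something with over 40 N, if the wrist force passes 120 N, or if a joint passes its speed limit or range.

## Robot

A 6-joint arm with a two-finger parallel gripper is mounted at the origin on the work surface. World frame = base frame: x ahead of the robot, y to its left, z up, the work surface at z = 0. Lengths are in m, angles in degrees, forces in N, time in s.
With the tool pointing down it reaches from about 0.25 to 0.725 m from the base axis. Payload 9.7 kg.
Tool frame: the origin (TCP) lies midway between the tips of the shut fingers; the grasp point (between the pads) lies 19 mm behind it; z points along the fingers, y is the line along which they close (so a half turn about z gives the same grasp; the last joint's range is limited). The gripper opens to 85 mm and grips with 20 to 120 N. Pads are 22 mm wide; open, the fingers measure 114 mm over their backs; the gripper's body (76 mm by 85 mm) begins 54 mm behind the grasp point. The pads swing forward as they close: fully open they stand 13 mm farther back than shut.
Start: joints at [68.927, 4.979, 10.078, 95.1, 0, 90], TCP at [0.198, 0.513, 0.231] pointing down, gripper open.
Joint ranges: [-179.16, 179.16], [-48.56, 103.87], [-65.8, 70.77], [-126.05, 130.52], [-82.76, 87.17], [-180, 180]. Speed limits (degrees/s): [127.2, 127.2, 147.25, 180, 180, 180].

## Interface

Orientations are given as [roll, pitch, yaw] about the fixed x, y, z axes, in that order (R = Rz(yaw) Ry(pitch) Rx(roll)).
In Python, from workcell import * gives the robot as it stands.
- The arm moves only by the tool servo_tool, never from a script. Its argument "moves" is a list of rows, each a list of 4 numbers: the shift along the world's x, y, z in normalised numbers (1 is 80 cm), then the turn about the world's z in normalised numbers (1 is 180 degrees). A call has 1 to 20 rows; each row is the pose to reach, as a shift and turn from the pose commanded when the call began; what a row does not reach only later rows make up. A row lasts 1/12 s, in which the tool goes at most 41.7 mm and 7.16 degrees, less where a joint would pass 70% of its speed; a pose out of reach is approached as far as the arm can. A shift or turn number past 1, either way, is cut back to 1. A call with a gripper value outside its range is refused whole. "claw" is the closure, from 0 (fully open) to 1 (shut), set as the call begins (left out, the last holds). The fingers move at their own pace and stop on an object; "force" is the grip in N (left out, the last holds). Time passes only in rows, so rows that repeat a pose let the fingers close. It gives the time, the measured TCP pose, the force, the opening and the grip force at its end, in the units of the state.
- get_obs(): the state, without advancing time (a new reading comes with each control period).
- camera(name): name is "scene" or "top" or "wrist"; returns the picture (420x560x3 uint8, red, green, blue); there is no depth.
- get_calibration(name): a dict with "fx", "fy", "cx", "cy" (pixels), "rvec" (rotation vector, rad) and "tvec" (3), from world to camera coordinates, as OpenCV has them; the wrist camera has in their place "tool_from_camera" (4x4, takes a point from camera to tool coordinates, whose origin is the TCP and whose axes are the flange's). Camera axes: x right, y down, z forward; pixel columns grow to the right and rows downward; lengths in m; the calibration is good to about 2 mm. A picture is of the moment at which its call begins: read the wrist's pose just before it. get_calibration takes no time and is no camera call.
- job_done(): hands the job in; it is judged then, once.
The state is a dict: "time": time; "q": joint angles; "qd": joint speeds; "joint_efforts": joint torques, N m; "ee_pos": TCP position; "tcp_rot": TCP orientation; "wrist_force": force on the tool from outside, world axes, zero at the start; "torque": the same for the moment, N m; "opening": finger opening in m; "grasp_force": force on a finger pad.
Only numpy, scipy, OpenCV 4.12 (cv2) and the standard library are available. Lean on these libraries where they do the work, as an engineer would, in place of code of your own. Each camera call takes 0.05 s, during which the arm holds its last target. There are 200 camera calls.

## Working session

There is one attempt and no reset: what is moved stays moved. The work goes in short steps, Python scripts to look and compute and a tool call to move; the robot and the scene stay as the last step left them, time stands still between calls to the robot, and variables do not carry over. Pictures are saved under pics/ and viewed, at most 10 in all, crops included, and the job is handed in when it is done.

Besides the shell and the picture viewer there is one more tool, called after "Emit:" by a JSON object that holds its "method" and its "body". servo_tool: Moves the arm, as the interface text tells. Its arguments: {"type":"object","properties":{"moves":{"type":"array","items":{"type":"array","items":{"type":"number"}}},"claw":{"type":"number"},"force":{"type":"number"}},"required":["moves"]}

```bash
mkdir -p pics; python3 - <<'E'
from workcell import *
import cv2,numpy as np
for n in("top","scene"):
    im=camera(n); cv2.imwrite(f"pics/{n}0.png",im[:,:,::-1]); c=get_calibration(n); print(n,c)
    np.save(f"pics/{n}0.npy",im)
print(get_calibration("wrist")); print(get_obs())
E
```

```text
top {'fx': 508.7121804175598, 'fy': 508.7121804175598, 'cx': 277.9773388910845, 'cy': 213.62002880904396, 'rvec': array([ 2.12508838, -2.12219333,  0.19860399]), 'tvec': array([-0.03058373,  0.5993292 ,  1.99396479])}
scene {'fx': 511.6859647819883, 'fy': 511.6859647819883, 'cx': 282.51714268300304, 'cy': 207.03187911199188, 'rvec': array([ 0.77551765,  2.75100878, -0.82865154]), 'tvec': array([ 0.49071574, -0.15194473,  1.83833145])}
{'fx': 318.9346625692857, 'fy': 318.9346625692857, 'cx': 281.638391222345, 'cy': 210.4764973412696, 'tool_from_camera': array([[-1.62249079e-04, -9.63316550e-01, -2.68367655e-01,
         6.72051882e-02],
       [ 9.99999262e-01, -4.79353806e-04,  1.11608269e-03,
        -3.91204437e-04],
       [-1.20378399e-03, -2.68367276e-01,  9.63315917e-01,
        -1.41998301e-01],
       [ 0.00000000e+00,  0.00000000e+00,  0.00000000e+00,
         1.00000000e+00]])}
{'time': 0.1, 'q': array([ 6.89251250e+01,  5.00905648e+00,  1.00386958e+01,  9.50983416e+01,
       -8.72211436e-04,  9.00019850e+01]), 'qd': array([-0.04924336, -0.15428532,  0.14316765, -0.05299083,  0.04421664,
       -0.01948613]), 'joint_efforts': array([ 1.39576423e-03, -5.21562052e+01,  4.65655088e+01,  1.60846504e-02,
        8.27142344e-05,  1.86234303e-05]), 'ee_pos': array([0.1977064 , 0.51302578, 0.23064065]), 'tcp_rot': array([-1.79931298e+02,  8.74591032e-04,  1.58923141e+02]), 'wrist_force': array([ 0.50940508, -0.41342195,  0.0610029 ]), 'torque': array([ 0.03283177, -0.00310983,  0.00790738]), 'grasp_force': 0.0, 'opening': 0.0856955013456142}
```

View pics/top0.png

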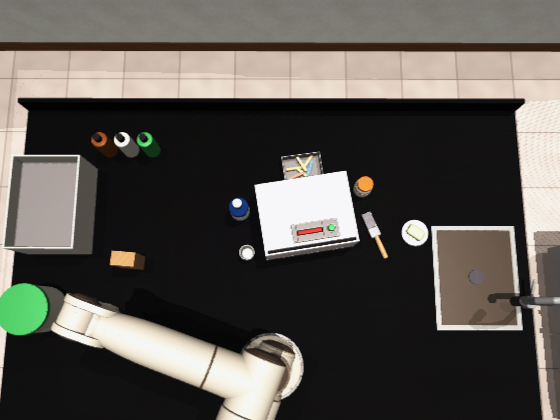

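View pics/scene0.png

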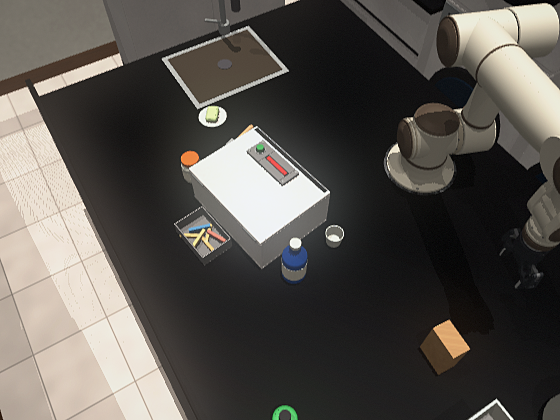

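The top view shows the locker at about (307,215), slightly yawed, with the red bar at (310,231) and the green button at (332,227). The scene view shows the same parts at (275,165) and (260,147).

```bash
cat > h.py <<'E'
import cv2,numpy as np
from workcell import *
def RT(n):
    c=get_calibration(n)
    if n!="wrist":
        R=cv2.Rodrigues(c["rvec"])[0]; return c,R.T,-R.T@c["tvec"]
    from scipy.spatial.transform import Rotation as Ro
    o=get_obs(); T=c["tool_from_camera"]; Rt=Ro.from_euler("xyz",o["tcp_rot"],degrees=True).as_matrix()
    return c,Rt@T[:3,:3],Rt@T[:3,3]+o["ee_pos"]
def ray(cal,uv):
    c,R,o=cal; return R@np.array([(uv[0]-c["cx"])/c["fx"],(uv[1]-c["cy"])/c["fy"],1]),o
def onz(cal,uv,z):
    d,o=ray(cal,uv); return o+d*(z-o[2])/d[2]
def two(c1,p1,c2,p2):
    d1,o1=ray(c1,p1);d2,o2=ray(c2,p2)
    s=np.linalg.lstsq(np.c_[d1,-d2],o2-o1,rcond=None)[0]
    a,b=o1+s[0]*d1,o2+s[1]*d2; return (a+b)/2,np.linalg.norm(a-b)
def masks(im):
    h=cv2.cvtColor(im,cv2.COLOR_RGB2HSV); H,S,V=cv2.split(h)
    return {"red":((H<6)|(H>174))&(S>150)&(V>80),"green":(H>45)&(H<85)&(S>120)&(V>50)}
def blobs(m,roi=None,amin=15):
    m=m.astype(np.uint8)
    if roi is not None:
        k=np.zeros_like(m);k[roi[1]:roi[3],roi[0]:roi[2]]=1;m=m*k
    n,l,s,c=cv2.connectedComponentsWithStats(m)
    return [(s[i,4],c[i],cv2.minAreaRect(np.argwhere(l==i)[:,::-1].astype(np.float32))) for i in range(1,n) if s[i,4]>=amin]
E
python3 - <<'E'
from h import *
P={}
for n,roi in(("top",(250,170,365,262)),("scene",(185,120,335,270))):
    im=np.load(f"pics/{n}0.npy"); m=masks(im); cal=RT(n)
    for k in m:
        for b in blobs(m[k],roi): print(n,k,b[0],b[1].round(1),b[2],onz(cal,b[1],.175 if k=="red" else .186).round(4)); P[n,k]=(cal,b[1])
    if n=="top":
        b=max(blobs(m["red"],roi),key=lambda b:b[0]); bp=np.array([onz(cal,p,.175) for p in cv2.boxPoints(b[2])]);print(bp.round(4))
    g=(im.min(2)>150)
    bb=max(blobs(g,roi),key=lambda b:b[0]); print("lid",bb[0],bb[2])
    for p in cv2.boxPoints(bb[2]): print(p,onz(cal,p,.162).round(4))
for k in("red","green"): print(k,two(*P["top",k],*P["scene",k]))
E
```

```text
top red 95 [309.4 231. ] ((309.5, 231.0), (3.7811765670776367, 23.67345428466797), 80.53767395019531) [ 0.5105 -0.1482  0.175 ]
top green 16 [331.2 227.1] ((331.0000305175781, 227.50003051757812), (4.949747085571289, 4.949747562408447), 45.0) [ 0.5236 -0.2297  0.186 ]
[[ 0.5101 -0.1035  0.175 ]
 [ 0.5251 -0.1917  0.175 ]
 [ 0.5108 -0.1938  0.175 ]
 [ 0.4959 -0.1057  0.175 ]]
lid 6438 ((305.7571105957031, 208.89401245117188), (79.52067565917969, 95.22099304199219), 80.83765411376953)
[252.42293 177.2221 ] [0.7226 0.0693 0.162 ]
[346.42902 162.05984] [ 0.784  -0.2959  0.162 ]
[359.0913  240.56592] [ 0.4761 -0.3365  0.162 ]
[265.0852  255.72818] [0.4182 0.0185 0.162 ]
scene red 91 [276.4 164.9] ((276.5, 165.00001525878906), (24.748737335205078, 3.535533905029297), 45.0) [ 0.5103 -0.1466  0.175 ]
scene green 25 [259.6 146.8] ((259.5, 147.0), (4.0, 5.0), 90.0) [ 0.5224 -0.2302  0.186 ]
lid 7531 ((257.98858642578125, 180.99609375), (116.760986328125, 87.14971923828125), 45.43736267089844)
[185.97726 169.97693] [ 0.7591 -0.286   0.162 ]
[248.07004 108.82495] [ 0.461 -0.416  0.162]
[329.9999  192.01526] [0.4192 0.0201 0.162 ]
[267.90714 253.16724] [0.6905 0.1038 0.162 ]
red (array([ 0.51018405, -0.14784731,  0.17384243]), np.float64(0.0011905079516295518))
green (array([ 0.52316344, -0.22937255,  0.18739477]), np.float64(0.0004838039637337))
```

Units first: shifts go in shares of 80 cm and turns go in shares of 180 degrees. So -74.2 cm / 80 = -0.9275, 32.5 cm / 80 = 0.4063, -1.04 rad / 3.1416 = -0.331.

Emit:
{"method": "servo_tool", "body": {"moves": [[0, 0, 0.075, 0], [0.4063, -0.9275, 0.075, -0.331], [0.4063, -0.9275, 0.075, -0.331], [0.4063, -0.9275, 0.075, -0.331], [0.4063, -0.9275, 0.075, -0.331], [0.4063, -0.9275, 0.075, -0.331], [0.4063, -0.9275, 0.075, -0.331], [0.4063, -0.9275, 0.075, -0.331], [0.4063, -0.9275, 0.075, -0.331], [0.4063, -0.9275, 0.075, -0.331], [0.4063, -0.9275, 0.075, -0.331], [0.4063, -0.9275, 0.075, -0.331], [0.4063, -0.9275, 0.075, -0.331], [0.4063, -0.9275, 0.075, -0.331], [0.4063, -0.9275, 0.075, -0.331], [0.4063, -0.9275, 0.075, -0.331], [0.4063, -0.9275, 0.075, -0.331], [0.4063, -0.9275, 0.075, -0.331], [0.4063, -0.9275, 0.075, -0.331], [0.4063, -0.9275, 0.075, -0.331]], "claw": 1}}

```text
time: 1.77
ee_pos: [0.5155, -0.214, 0.2905]
tcp_rot: [-180.0, -0.0, 99.3]
wrist_force: [1.1, 0.9, 0.3]
opening: -0.0
grasp_force: 0.0
```

Emit:
{"method": "servo_tool", "body": {"moves": [[0, 0, 0, 0], [0, 0, 0, 0], [0, 0, 0, 0]]}}

```text
time: 2.02
ee_pos: [0.5151, -0.2117, 0.2903]
tcp_rot: [-179.9, -0.1, 99.3]
wrist_force: [-0.1, 0.7, -0.6]
opening: 0.0
grasp_force: 0.0
```

```bash
python3 - <<'E'
from h import *
cal=RT("wrist"); im=camera("wrist"); cv2.imwrite("pics/w1.png",im[:,:,::-1]); np.save("pics/w1.npy",im)
m=masks(im); P={}
for k in m:
    b=max(blobs(m[k],amin=100),key=lambda b:b[0]); P[k]=b
    print(k,b[0],b[1].round(1),b[2]); 
    for z in ((.175,) if k=="red" else (.182,.187,.191)): print(onz(cal,b[1],z).round(4), onz(cal,b[2][0],z).round(4))
q=np.array([onz(cal,p,.175) for p in cv2.boxPoints(P["red"][2])]);print(q.round(4))
E
```

```text
red 808 [288.4  93.9] ((288.5, 97.5), (57.0, 17.0), 90.0)
[ 0.5064 -0.1241  0.175 ] [ 0.5069 -0.1266  0.175 ]Traceback (most recent call last):
  File "<stdin>", line 5, in <module>
ValueError: max() iterable argument is empty
```

View pics/w1.png

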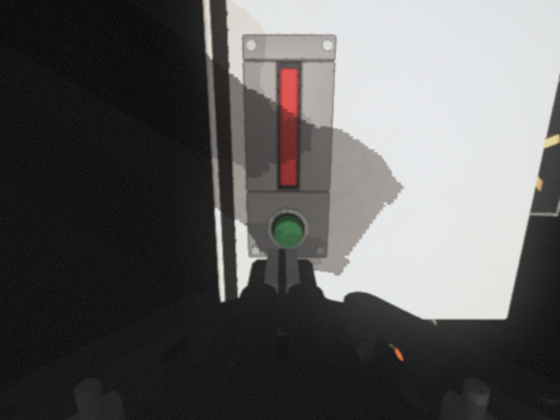

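The wrist view shows the red bar at rows 68–187, columns 280–299, split by shadow. The green cap is at (288,231), partly in shadow, and the fingers are at about (285,262). I'll relax the thresholds and measure again.

```bash
python3 - <<'E'
from h import *
cal=RT("wrist"); im=np.load("pics/w1.npy").astype(int); r,g,b=im[...,0],im[...,1],im[...,2]
m={"red":(r>1.8*g)&(r>1.8*b)&(r>50),"green":(g>1.3*r)&(g>1.2*b)&(g>35)}
P={}
for k,roi in(("red",(240,40,340,200)),("green",(250,200,330,260))):
    x=max(blobs(m[k],roi,50),key=lambda b:b[0]); P[k]=x; print(k,x[0],x[1].round(1),x[2])
q=np.array([onz(cal,p,.175) for p in cv2.boxPoints(P["red"][2])]);print(q.round(4),q.mean(0).round(4))
for z in(.181,.186,.191):print(onz(cal,P["green"][2][0],z).round(4), "diam",P["green"][2][1][0]/319*(cal[2][2]-z))
u=(q.mean(0)-onz(cal,P["green"][2][0],.187))[:2]; print("sep",np.linalg.norm(u),np.degrees(np.arctan2(-u[0],u[1])))
print(get_obs()["ee_pos"])
E
```

```text
red 2044 [288.2 125.9] ((288.4019775390625, 126.5093002319336), (17.947498321533203, 117.107177734375), 0.5906571745872498)
green 708 [287.7 231.2] ((288.0, 231.0), (30.0, 28.0), 90.0)
[[ 0.5105 -0.1942  0.175 ]
 [ 0.4972 -0.1064  0.175 ]
 [ 0.5104 -0.1044  0.175 ]
 [ 0.525  -0.192   0.175 ]] [ 0.5108 -0.1493  0.175 ]
[ 0.5241 -0.2303  0.181 ] diam 0.023695407104442606
[ 0.5237 -0.2286  0.186 ] diam 0.02322518766870593
[ 0.5234 -0.2269  0.191 ] diam 0.02275496823296925
sep 0.08007933697950873 9.268817862437269
[ 0.5150206  -0.2111417   0.29094242]
```

In the tool's units: -9.2 cm / 80 = -0.115, -9 cm / 80 = -0.1125.

Emit:
{"method": "servo_tool", "body": {"moves": [[0.0113, -0.0225, 0, 0], [0.0113, -0.0225, -0.0375, 0], [0.0113, -0.0225, -0.075, 0], [0.0113, -0.0225, -0.1, 0], [0.0113, -0.0225, -0.1125, 0], [0.0113, -0.0225, -0.115, 0], [0.0113, -0.0225, -0.115, 0], [0.0113, -0.0225, -0.115, 0], [0.0113, -0.0225, -0.115, 0]]}}

```text
time: 2.82
ee_pos: [0.5249, -0.2297, 0.2008]
tcp_rot: [179.9, 0.1, 99.4]
wrist_force: [-0.1, 0.3, 0.1]
opening: 0.0001
grasp_force: 0.0
```

In the tool's units: -0.8 cm / 80 = -0.01, -0.6 cm / 80 = -0.0075.

Emit:
{"method": "servo_tool", "body": {"moves": [[-0.0013, 0, -0.0038, 0], [-0.0013, 0, -0.0075, 0], [-0.0013, 0, -0.01, 0], [-0.0013, 0, -0.01, 0], [-0.0013, 0, -0.01, 0]]}}

```text
time: 3.23
ee_pos: [0.5232, -0.2298, 0.1906]
tcp_rot: [-180.0, -0.0, 99.3]
wrist_force: [0.4, 0.6, -1.1]
opening: -0.0001
grasp_force: 0.0
```

Emit:
{"method": "servo_tool", "body": {"moves": [[0, 0, -0.0013, 0], [0, 0, -0.0025, 0], [0, 0, -0.0025, 0]]}}

```text
time: 3.48
ee_pos: [0.5234, -0.2298, 0.1893]
tcp_rot: [180.0, 0.0, 99.3]
wrist_force: [-0.6, 0.5, 3.6]
opening: -0.0001
grasp_force: 1.4
```

In the tool's units: -0.2 cm / 80 = -0.0025, -0.1 cm / 80 = -0.0013.

Emit:
{"method": "servo_tool", "body": {"moves": [[0, 0, -0.0013, 0], [0, 0, -0.0025, 0], [0, 0, -0.0025, 0]]}}

```text
time: 3.73
ee_pos: [0.5234, -0.2298, 0.1876]
tcp_rot: [179.9, 0.0, 99.3]
wrist_force: [-1.0, 0.6, 5.9]
opening: -0.0
grasp_force: 3.0
```

In the tool's units: -0.1 cm / 80 = -0.0013, -0.05 cm / 80 = -0.0006.

Emit:
{"method": "servo_tool", "body": {"moves": [[0, 0, -0.0006, 0], [0, 0, -0.0013, 0], [0, 0, -0.0013, 0]]}}

```text
time: 3.98
ee_pos: [0.5234, -0.2298, 0.1869]
tcp_rot: [179.9, 0.0, 99.3]
wrist_force: [-2.6, 0.1, 8.3]
opening: 0.0
grasp_force: 3.8
```

In the tool's units: -0.1 cm / 80 = -0.0013, -0.05 cm / 80 = -0.0006.

Emit:
{"method": "servo_tool", "body": {"moves": [[0, 0, -0.0006, 0], [0, 0, -0.0013, 0], [0, 0, -0.0013, 0]]}}

```text
time: 4.23
ee_pos: [0.5234, -0.2299, 0.186]
tcp_rot: [179.9, 0.1, 99.3]
wrist_force: [-2.0, 0.7, 8.8]
opening: -0.0001
grasp_force: 4.1
```

```bash
python3 - <<'E'
from h import *
im=camera("wrist").astype(int); r,g,b=im[...,0],im[...,1],im[...,2]
x=max(blobs((r>1.8*g)&(r>1.8*b)&(r>50),None,50),key=lambda b:b[0]);print(x)
o=get_obs();print(o["ee_pos"],o["wrist_force"]); cv2.imwrite("pics/w2.png",im[:,:,::-1])
E
```

```text
(np.int32(5738), array([281.14639247,  91.10892297]), ((281.0, 93.5), (187.0, 32.0), 90.0))
[ 0.52342412 -0.22985892  0.18600673] [-1.89552828  0.11104739  7.54142891][ WARN:0@1.351] global loadsave.cpp:1063 imwrite_ Unsupported depth image for selected encoder is fallbacked to CV_8U.
```

View pics/w2.png

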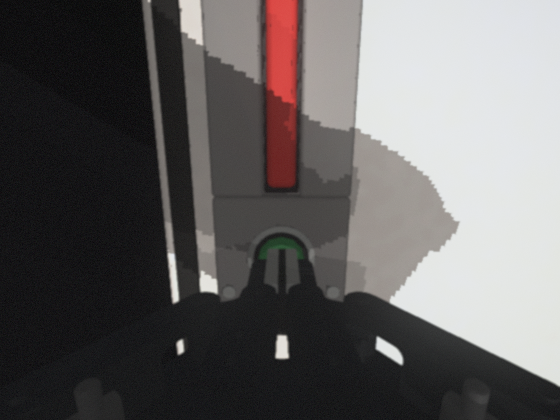

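The bar is still in its slot: its near end is at row 188 with dark slot edges around it. The fingers sit on the cap at (281,245). I'll press a little further.

In the tool's units: -0.1 cm / 80 = -0.0013, -0.05 cm / 80 = -0.0006.

Emit:
{"method": "servo_tool", "body": {"moves": [[0, 0, -0.0006, 0], [0, 0, -0.0013, 0], [0, 0, -0.0013, 0], [0, 0, -0.0013, 0]]}}

```text
time: 4.62
ee_pos: [0.5234, -0.2299, 0.1849]
tcp_rot: [179.9, 0.0, 99.3]
wrist_force: [-1.4, 0.8, 7.6]
opening: 0.0
grasp_force: 3.8
```

```bash
cat > bar.py <<'E'
from h import *
im=camera("wrist"); cv2.imwrite("pics/w3.png",im[:,:,::-1]); im=im.astype(int); r,g,b=im[...,0],im[...,1],im[...,2]
x=max(blobs((r>1.8*g)&(r>1.8*b)&(r>50),None,50),key=lambda b:b[0]);print(x)
o=get_obs();print(o["ee_pos"],o["wrist_force"])
E
python3 bar.py
```

```text
(np.int32(7067), array([281.10909863,  95.44290364]), ((280.9999694824219, 98.99998474121094), (197.99996948242188, 37.99999237060547), 90.0))
[ 0.52342035 -0.22984298  0.18492659] [-2.17116423  0.90445668  7.70886288]
```

The bar's apparent width went from 32 to 38 px. That matches a full 24 mm pop, so the handle is out. Next I'll retreat and go above the latch.

In the tool's units: 8.1 cm / 80 = 0.1013, -1.3 cm / 80 = -0.0163.

Emit:
{"method": "servo_tool", "body": {"moves": [[0, 0, 0.0125, 0], [0, 0, 0.0375, 0], [-0.0038, 0.025, 0.075, 0], [-0.01, 0.0625, 0.0875, 0], [-0.0163, 0.1013, 0.0875, 0], [-0.0163, 0.1013, 0.0875, 0], [-0.0163, 0.1013, 0.0875, 0], [-0.0163, 0.1013, 0.0875, 0]], "claw": 0.5, "force": 40}}

```text
time: 5.33
ee_pos: [0.5104, -0.1489, 0.2539]
tcp_rot: [-180.0, 0.0, 99.4]
wrist_force: [-0.6, -0.5, 0.5]
opening: 0.0429
grasp_force: 0.0
```

```bash
cat > bar2.py <<'E'
from h import *
import sys
cal=RT("wrist")
im=camera("wrist"); cv2.imwrite("pics/w%s.png"%sys.argv[1],im[:,:,::-1]); im=im.astype(int); r,g,b=im[...,0],im[...,1],im[...,2]
x=max(blobs((r>1.8*g)&(r>1.8*b)&(r>50),None,50),key=lambda b:b[0]);print(x)
print(np.array([onz(cal,p,.199) for p in [x[2][0],*cv2.boxPoints(x[2])]]).round(4))
o=get_obs();print(o["ee_pos"],o["tcp_rot"],o["opening"],o["torque"])
E
python3 bar2.py 4
```

```text
(np.int32(2675), array([280.96074766, 223.18018692]), ((280.9999694824219, 223.99996948242188), (127.99998474121094, 21.999996185302734), 90.0))
[[ 0.5099 -0.1454  0.199 ]
 [ 0.4966 -0.1058  0.199 ]
 [ 0.5099 -0.1036  0.199 ]
 [ 0.5249 -0.1898  0.199 ]
 [ 0.51   -0.1922  0.199 ]]
[ 0.51036148 -0.14925965  0.25363204] [-1.79975011e+02  2.68956277e-04  9.93265419e+01] 0.04237111420191378 [ 0.03125746 -0.0065444  -0.01323646]
```

View pics/w4.png

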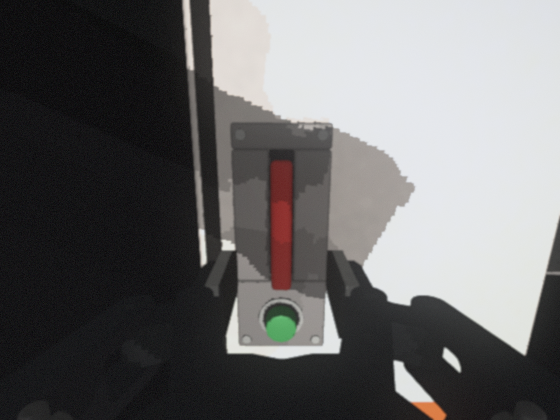

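The bar is popped and spans (281,160)–(281,288), with the fingers straddling it. I'll descend and close.

In the tool's units: -7.2 cm / 80 = -0.09, -6.5 cm / 80 = -0.0813.

Emit:
{"method": "servo_tool", "body": {"moves": [[0, 0.0006, -0.025, 0], [0, 0.0006, -0.0563, 0], [0, 0.0006, -0.0813, 0], [0, 0.0006, -0.09, 0], [0, 0.0006, -0.09, 0], [0, 0.0006, -0.09, 0]]}}

```text
time: 5.88
ee_pos: [0.5103, -0.1488, 0.1823]
tcp_rot: [-180.0, -0.0, 99.3]
wrist_force: [0.3, 0.7, 0.4]
opening: 0.0426
grasp_force: 0.0
```

Emit:
{"method": "servo_tool", "body": {"moves": [[0, 0, 0, 0], [0, 0, 0, 0], [0, 0, 0, 0], [0, 0, 0, 0], [0, 0, 0, 0], [0, 0, 0, 0]], "claw": 1, "force": 40}}

```text
time: 6.38
ee_pos: [0.51, -0.1487, 0.1828]
tcp_rot: [-180.0, 0.1, 99.3]
wrist_force: [-4.6, -1.8, 3.0]
opening: 0.013
grasp_force: 43.8
```

```bash
cat > o.py <<'E'
from workcell import *
o=get_obs()
for k in("time","ee_pos","tcp_rot","wrist_force","torque","opening","grasp_force","q"):print(k,o[k] if k in("time","opening","grasp_force") else o[k].round(4))
E
python3 o.py
```

```text
time 6.3833
ee_pos [ 0.51   -0.1487  0.1828]
tcp_rot [-1.79997e+02  6.20000e-02  9.93164e+01]
wrist_force [-4.6481 -1.8365  2.9696]
torque [-0.4595  0.9014 -0.0283]
opening 0.013010110892101148
grasp_force 43.81761118769646
q [-1.62213e+01  1.63810e+00  1.20550e+00  8.95434e+01 -5.72000e-02
  6.44623e+01]
```

In the tool's units: -0.05 cm / 80 = -0.0006, -0.05 rad / 3.1416 = -0.0159.

Emit:
{"method": "servo_tool", "body": {"moves": [[-0.0006, 0, 0, -0.0159], [-0.0006, 0, 0, -0.0318], [-0.0006, 0, 0, -0.0477], [-0.0006, 0, 0, -0.0637], [-0.0006, 0, 0, -0.0796], [-0.0006, 0, 0, -0.0955], [-0.0006, 0, 0, -0.0955], [-0.0006, 0, 0, -0.0955]]}}

```text
time: 7.05
ee_pos: [0.5102, -0.1486, 0.1827]
tcp_rot: [179.9, 0.0, 82.2]
wrist_force: [-0.8, -2.4, 3.0]
opening: 0.0127
grasp_force: 43.8
```

```bash
python3 o.py
```

```text
time 7.05
ee_pos [ 0.5102 -0.1486  0.1827]
tcp_rot [1.799116e+02 4.780000e-02 8.222680e+01]
wrist_force [-0.8441 -2.3866  3.0272]
torque [-0.6762  0.0659  0.0135]
opening 0.012693483038818999
grasp_force 43.82701724767685
q [-1.62260e+01  1.58230e+00  1.13950e+00  8.94627e+01 -3.43000e-02
  8.15471e+01]
```

In the tool's units: -0.66 rad / 3.1416 = -0.2101.

Emit:
{"method": "servo_tool", "body": {"moves": [[0, 0, 0, -0.0191], [0, 0, 0, -0.0382], [0, 0, 0, -0.0573], [0, 0, 0, -0.0764], [0, 0, 0, -0.0955], [0, 0, 0, -0.1146], [0, 0, 0, -0.1337], [0, 0, 0, -0.1528], [0, 0, 0, -0.1719], [0, 0, 0, -0.191], [0, 0, 0, -0.2101]]}}

```text
time: 7.97
ee_pos: [0.5105, -0.1488, 0.1825]
tcp_rot: [179.9, -0.0, 44.3]
wrist_force: [1.4, -4.7, 1.9]
opening: 0.0131
grasp_force: 43.8
```

```bash
python3 o.py; python3 bar2.py 5
```

```text
time 7.9667
ee_pos [ 0.5105 -0.1488  0.1825]
tcp_rot [ 1.798694e+02 -1.930000e-02  4.426810e+01]
wrist_force [ 1.4372 -4.6551  1.8901]
torque [-0.9637 -0.3833  0.1683]
opening 0.013138313481942844
grasp_force 43.75978929921985
q [-1.622820e+01  1.600600e+00  1.134200e+00  8.941030e+01 -4.750000e-02
  1.195037e+02]
(np.int32(5442), array([281.57772878, 267.36438809]), ((281.5, 269.5), (177.0, 33.0), 90.0))
[[ 0.5157 -0.1446  0.199 ]
 [ 0.5387 -0.113   0.199 ]
 [ 0.5479 -0.1224  0.199 ]
 [ 0.4886 -0.1818  0.199 ]
 [ 0.4778 -0.1707  0.199 ]]
[ 0.51047942 -0.14879769  0.18252765] [ 1.79867876e+02 -2.23969819e-02  4.40250553e+01] 0.013048163962907674 [-1.01123442 -0.42477053  0.14798207]
```

View pics/w5.png

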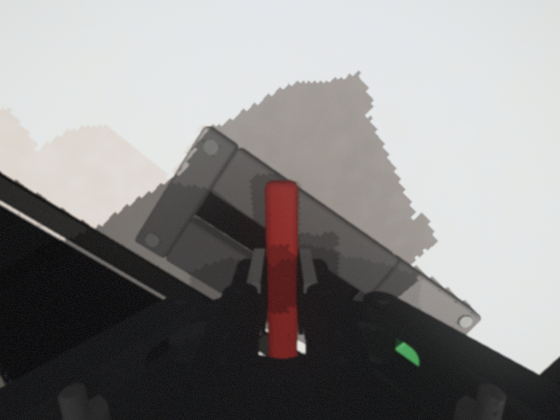

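The bar turns with the gripper: it is upright at column 282, and the slot is seen turned. The moment is 0.17 N m as expected. Now I'll feel for the stop in small steps.

In the tool's units: -0.04 rad / 3.1416 = -0.0127.

Emit:
{"method": "servo_tool", "body": {"moves": [[0, 0, 0, -0.0127], [0, 0, 0, -0.0255]]}}

```text
time: 8.18
ee_pos: [0.5105, -0.1489, 0.1825]
tcp_rot: [179.9, -0.0, 39.8]
wrist_force: [1.5, -5.2, 2.8]
opening: 0.0128
grasp_force: 43.8
```

```bash
python3 o.py|grep -E "rot|tor|wrist"
```

```text
tcp_rot [ 1.798655e+02 -3.230000e-02  3.981590e+01]
wrist_force [ 1.4718 -5.2     2.7684]
torque [-1.1017 -0.4835  0.1525]
```

In the tool's units: -0.05 rad / 3.1416 = -0.0159.

Emit:
{"method": "servo_tool", "body": {"moves": [[0, 0, 0, -0.0095], [0, 0, 0, -0.0159]]}}

```text
time: 8.35
ee_pos: [0.5105, -0.1489, 0.1825]
tcp_rot: [179.9, -0.0, 37.0]
wrist_force: [2.8, -5.5, 3.4]
opening: 0.0128
grasp_force: 43.8
```

```bash
python3 o.py|grep -E "rot|tor|wrist"
```

```text
tcp_rot [ 1.798632e+02 -3.840000e-02  3.695740e+01]
wrist_force [ 2.786  -5.5057  3.3735]
torque [-1.1737 -0.5159  0.1617]
```

In the tool's units: -0.05 rad / 3.1416 = -0.0159.

Emit:
{"method": "servo_tool", "body": {"moves": [[0, 0, 0, -0.0095], [0, 0, 0, -0.0159]]}}

```text
time: 8.52
ee_pos: [0.5105, -0.1489, 0.1825]
tcp_rot: [179.9, -0.0, 34.1]
wrist_force: [2.7, -5.8, 1.8]
opening: 0.013
grasp_force: 43.8
```

```bash
python3 o.py|grep -E "rot|tor"
```

```text
tcp_rot [ 1.798603e+02 -4.240000e-02  3.410250e+01]
torque [-1.1374 -0.5263  0.1907]
```

In the tool's units: -0.05 rad / 3.1416 = -0.0159.

Emit:
{"method": "servo_tool", "body": {"moves": [[0, 0, 0, -0.0095], [0, 0, 0, -0.0159]]}}

```text
time: 8.68
ee_pos: [0.5106, -0.1489, 0.1825]
tcp_rot: [179.9, -0.1, 31.2]
wrist_force: [3.0, -5.6, 1.8]
opening: 0.0128
grasp_force: 43.8
```

```bash
python3 o.py|grep -E "rot|tor"
```

```text
tcp_rot [ 1.798593e+02 -5.260000e-02  3.123470e+01]
torque [-1.2092 -0.5536  0.1578]
```

1.19 rad turned, and the moment is unchanged. I'll continue.

In the tool's units: -0.05 rad / 3.1416 = -0.0159.

Emit:
{"method": "servo_tool", "body": {"moves": [[0, 0, 0, -0.0095], [0, 0, 0, -0.0159]]}}

```text
time: 8.85
ee_pos: [0.5106, -0.149, 0.1825]
tcp_rot: [179.9, -0.1, 28.4]
wrist_force: [3.0, -6.0, 2.2]
opening: 0.0129
grasp_force: 43.8
```

```bash
python3 o.py|grep -E "rot|tor"
```

```text
tcp_rot [ 1.798581e+02 -5.900000e-02  2.836830e+01]
torque [-1.2171 -0.5326  0.1553]
```

In the tool's units: -0.04 rad / 3.1416 = -0.0127.

Emit:
{"method": "servo_tool", "body": {"moves": [[0, 0, 0, -0.0064], [0, 0, 0, -0.0127]]}}

```text
time: 9.02
ee_pos: [0.5106, -0.149, 0.1825]
tcp_rot: [179.9, -0.1, 26.1]
wrist_force: [2.2, -6.0, 2.9]
opening: 0.0129
grasp_force: 43.8
```

```bash
python3 o.py|grep -E "rot|tor"
```

```text
tcp_rot [ 1.798585e+02 -6.600000e-02  2.610970e+01]
torque [-1.3104 -0.5186  0.1843]
```

In the tool's units: -0.04 rad / 3.1416 = -0.0127.

Emit:
{"method": "servo_tool", "body": {"moves": [[0, 0, 0, -0.0064], [0, 0, 0, -0.0127]]}}

```text
time: 9.18
ee_pos: [0.5106, -0.149, 0.1825]
tcp_rot: [179.9, -0.1, 23.8]
wrist_force: [3.2, -5.3, 1.8]
opening: 0.0132
grasp_force: 43.8
```

```bash
python3 o.py|grep -E "rot|tor"
```

```text
tcp_rot [ 1.798582e+02 -7.100000e-02  2.381510e+01]
torque [-1.3102 -0.5209  0.2001]
```

In the tool's units: -0.04 rad / 3.1416 = -0.0127.

Emit:
{"method": "servo_tool", "body": {"moves": [[0, 0, 0, -0.0064], [0, 0, 0, -0.0127]]}}

```text
time: 9.35
ee_pos: [0.5106, -0.149, 0.1825]
tcp_rot: [179.9, -0.1, 21.5]
wrist_force: [1.8, -5.4, 3.0]
opening: 0.0132
grasp_force: 43.8
```

```bash
python3 o.py|grep -E "rot|tor"
```

```text
tcp_rot [ 1.798591e+02 -7.430000e-02  2.152230e+01]
torque [-1.343  -0.5074  0.1773]
```

In the tool's units: -0.03 rad / 3.1416 = -0.0095.

Emit:
{"method": "servo_tool", "body": {"moves": [[0, 0, 0, -0.0048], [0, 0, 0, -0.0095]]}}

```text
time: 9.52
ee_pos: [0.5106, -0.1491, 0.1825]
tcp_rot: [179.9, -0.1, 19.8]
wrist_force: [1.8, -6.2, 2.2]
opening: 0.0127
grasp_force: 43.8
```

```bash
python3 o.py|grep -E "rot|tor"; python3 bar2.py 6|head -1
```

```text
tcp_rot [ 1.798577e+02 -7.940000e-02  1.981490e+01]
torque [-1.3455 -0.5648  0.1574]
(np.int32(5430), array([281.7664825 , 267.72375691]), ((281.5, 269.5), (177.0, 33.0), 90.0))
```

In the tool's units: -0.03 rad / 3.1416 = -0.0095.

Emit:
{"method": "servo_tool", "body": {"moves": [[0, 0, 0, -0.0048], [0, 0, 0, -0.0095]]}}

```text
time: 9.73
ee_pos: [0.5106, -0.1491, 0.1825]
tcp_rot: [179.9, -0.1, 18.1]
wrist_force: [2.6, -6.0, 2.5]
opening: 0.0128
grasp_force: 43.8
```

```bash
python3 o.py|grep -E "rot|tor"; python3 bar2.py 6|head -1
```

```text
tcp_rot [ 1.798579e+02 -8.170000e-02  1.810610e+01]
torque [-1.3634 -0.4858  0.305 ]
(np.int32(5423), array([281.68615158, 267.84584178]), ((281.4999694824219, 269.4999694824219), (176.99996948242188, 32.99999237060547), 90.0))
```

In the tool's units: -0.015 rad / 3.1416 = -0.0048.

Emit:
{"method": "servo_tool", "body": {"moves": [[0, 0, 0, -0.0032], [0, 0, 0, -0.0048]]}}

```text
time: 9.95
ee_pos: [0.5106, -0.149, 0.1825]
tcp_rot: [179.9, -0.1, 17.3]
wrist_force: [2.1, -5.9, 2.4]
opening: 0.0128
grasp_force: 43.9
```

```bash
python3 o.py|grep -E "rot|tor"
```

```text
tcp_rot [ 1.798596e+02 -7.640000e-02  1.727370e+01]
torque [-1.3905 -0.4742  0.5089]
```

The moment rose sharply to 0.5 N m, so the stop is at about 1.43 rad. I'll ease back slightly and start raising along the hinge arc.

In the tool's units: 1.77 cm / 80 = 0.0221, 1.06 cm / 80 = 0.0133, 0.015 rad / 3.1416 = 0.0048.

Emit:
{"method": "servo_tool", "body": {"moves": [[0, 0, 0, 0.0048], [0.0011, 0.0002, 0.0045, 0.0048], [0.0023, 0.0004, 0.0089, 0.0048], [0.0034, 0.0006, 0.0133, 0.0048], [0.0045, 0.0008, 0.0178, 0.0048], [0.0056, 0.0009, 0.0221, 0.0048], [0.0056, 0.0009, 0.0221, 0.0048]]}}

```text
time: 10.53
ee_pos: [0.514, -0.1484, 0.1976]
tcp_rot: [180.0, 0.2, 18.1]
wrist_force: [2.6, -8.3, -11.3]
opening: 0.0126
grasp_force: 41.9
```

```bash
python3 o.py|grep -E "rot|tor"; python3 bar2.py 7|head -1
```

```text
tcp_rot [179.9983   0.2034  18.121 ]
torque [-1.6514 -0.2392  0.1629]
(np.int32(5389), array([282.01187604, 268.17814066]), ((281.9999694824219, 268.9999694824219), (177.99996948242188, 31.999996185302734), 90.0))
```

In the tool's units: 4.97 cm / 80 = 0.0621, 3.39 cm / 80 = 0.0424.

Emit:
{"method": "servo_tool", "body": {"moves": [[0.0025, 0.0004, 0.0071, 0], [0.005, 0.0008, 0.0143, 0], [0.0076, 0.0013, 0.0215, 0], [0.0106, 0.0018, 0.0285, 0], [0.0138, 0.0023, 0.0355, 0], [0.0171, 0.0028, 0.0424, 0], [0.0208, 0.0034, 0.0491, 0], [0.0244, 0.004, 0.0556, 0], [0.0281, 0.0045, 0.0621, 0], [0.0281, 0.0045, 0.0621, 0], [0.0281, 0.0045, 0.0621, 0]]}}

```text
time: 11.5
ee_pos: [0.5362, -0.1445, 0.2473]
tcp_rot: [-179.9, 0.2, 18.1]
wrist_force: [-0.7, -6.5, -9.6]
opening: 0.0128
grasp_force: 40.0
```

```bash
python3 o.py|grep -E "rot|tor"; python3 bar2.py 8|head -1; python3 -c "
from h import *
im=camera('scene');cv2.imwrite('pics/s2.png',cv2.resize(im[90:290,150:400,::-1],None,fx=3,fy=3))"
```

```text
tcp_rot [-179.9441    0.2386   18.1285]
torque [-1.1606  0.3599  0.1338]
(np.int32(5054), array([282.08884052, 271.04511278]), ((282.29986572265625, 270.98699951171875), (174.1313018798828, 30.278486251831055), 89.42705535888672))
```

View pics/s2.png

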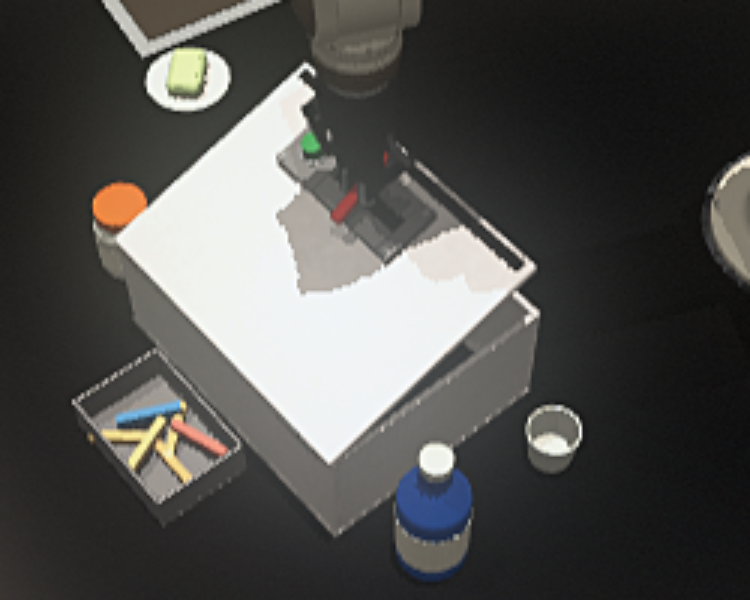

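The scene view shows the lid clearly raised, with the gap at the front corner near (520,290), and the other items in place. Now I'll finish to 25 degrees.

In the tool's units: 1.75 cm / 80 = 0.0219, 1.5 cm / 80 = 0.0188.

Emit:
{"method": "servo_tool", "body": {"moves": [[0.0038, 0.0006, 0.0063, 0], [0.0081, 0.0013, 0.0125, 0], [0.0125, 0.002, 0.0188, 0], [0.015, 0.0025, 0.0219, 0], [0.015, 0.0025, 0.0219, 0], [0.015, 0.0025, 0.0219, 0], [0.015, 0.0025, 0.0219, 0]]}}

```text
time: 12.18
ee_pos: [0.5478, -0.1425, 0.2645]
tcp_rot: [-179.9, 0.3, 18.1]
wrist_force: [-1.2, -6.3, -10.7]
opening: 0.0128
grasp_force: 40.1
```

```bash
python3 o.py|grep -E "rot|tor"; python3 bar2.py 9|head -1; python3 - <<'E'
from h import *
# lid angle from the lid's front-left top corner, two views
for n in("top","scene"):
    im=camera(n); np.save(f"pics/{n}3.npy",im)
    cv2.imwrite(f"pics/{n}3.png",cv2.resize(im[(90 if n=="scene" else 150):(290 if n=="scene" else 280),(150 if n=="scene" else 230):(400 if n=="scene" else 400),::-1],None,fx=3,fy=3))
E
```

```text
tcp_rot [-179.9179    0.2919   18.1262]
torque [-1.1198  0.7643  0.1223]
(np.int32(4930), array([282.04219067, 273.75172414]), ((281.4701232910156, 272.4906921386719), (171.28323364257812, 30.81574058532715), 88.8655776977539))
```

View pics/scene3.png

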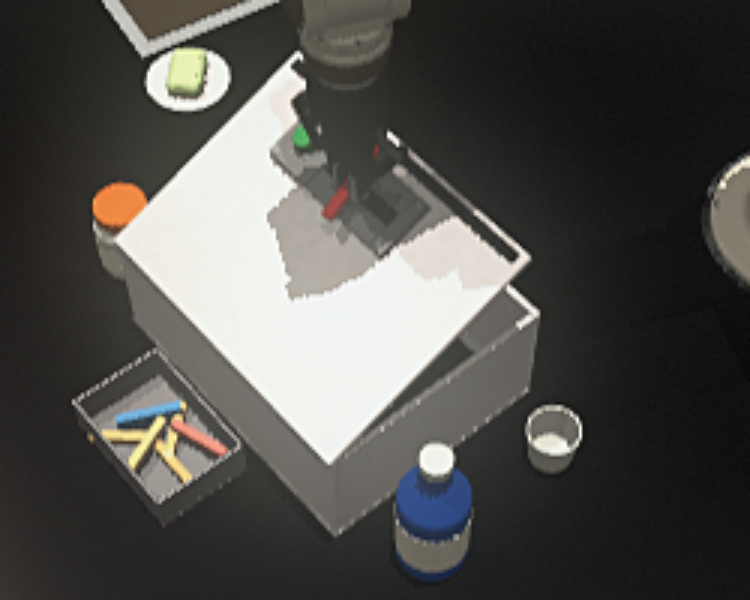

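View pics/top3.png

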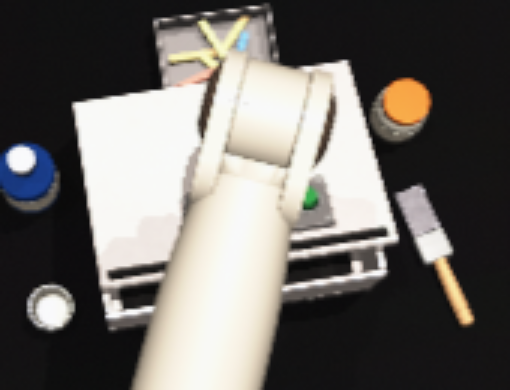

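The scene view shows the lid's front-left corner at crop (531,258), which is full-image (327,176). The top view has it at crop (105,279), about (265,243). I'll check the angle from these.

```bash
python3 - <<'E'
from h import *
p,e=two(RT("scene"),(327,176),RT("top"),(265,242.7)); print(p,e)
a=np.radians(9.3); L=np.array([.5104,-.1485]); H=L+.205*np.array([np.cos(a),np.sin(a)])
def ang(p):
    x=(np.asarray(p[:2])-H)@[np.cos(a),np.sin(a)]; z=p[2]-.15; return x,z,np.degrees(np.arctan2(z,-x))
x,z,t=ang(p); print("corner angle",x,z,t-np.degrees(np.arctan2(.012,.27)))
r,th=.05,0
x,z,t=ang([.5478,-.1425,.2645+.0117]); print("bar angle",x,z,np.hypot(x,z),t-np.degrees(np.arctan2(.044,.205)))
E
```

```text
[0.44915278 0.0210951  0.26751335] 0.013231325244059082
corner angle -0.23803495173236183 0.11751335146867861 23.72987727852773
bar angle -0.16712197327976527 0.1262 0.20941870487834313 24.94396403966299
```

In the tool's units: -0.2 cm / 80 = -0.0025, -0.1 cm / 80 = -0.0013.

Emit:
{"method": "servo_tool", "body": {"moves": [[0, 0, -0.0013, 0], [0, 0, -0.0025, 0], [0, 0, -0.0025, 0]]}}

```text
time: 12.58
ee_pos: [0.5478, -0.1425, 0.2642]
tcp_rot: [180.0, 0.2, 18.1]
wrist_force: [-4.1, -5.2, -0.8]
opening: 0.0129
grasp_force: 41.2
```

Emit:
{"method": "servo_tool", "body": {"moves": [[0, 0, 0, 0], [0, 0, 0, 0], [0, 0, 0, 0], [0, 0, 0, 0], [0, 0, 0, 0], [0, 0, 0, 0]], "claw": 0.5}}

```text
time: 13.08
ee_pos: [0.5489, -0.1418, 0.2648]
tcp_rot: [-180.0, -0.0, 18.0]
wrist_force: [0.2, 0.0, -0.3]
opening: 0.0426
grasp_force: 0.0
```

In the tool's units: 10 cm / 80 = 0.125, 8 cm / 80 = 0.1.

Emit:
{"method": "servo_tool", "body": {"moves": [[0, 0, 0.0063, 0], [0, 0, 0.0188, 0], [0, 0, 0.0438, 0], [0, 0, 0.075, 0], [0, 0, 0.1, 0], [0, 0, 0.125, 0], [0, 0, 0.125, 0], [0, 0, 0.125, 0]]}}

```text
time: 13.75
ee_pos: [0.5492, -0.142, 0.3659]
tcp_rot: [179.9, -0.1, 18.0]
wrist_force: [0.5, 0.0, -0.7]
opening: 0.0428
grasp_force: 0.0
```

In the tool's units: 26 cm / 80 = 0.325, 23 cm / 80 = 0.2875.

Emit:
{"method": "servo_tool", "body": {"moves": [[-0.025, 0.0125, 0, 0], [-0.0625, 0.025, 0, 0], [-0.1, 0.0375, 0, 0], [-0.1375, 0.05, 0, 0], [-0.175, 0.0625, 0, 0], [-0.2125, 0.1, 0, 0], [-0.25, 0.1375, 0, 0], [-0.25, 0.175, 0, 0], [-0.25, 0.2125, 0, 0], [-0.25, 0.25, 0, 0], [-0.25, 0.2875, 0, 0], [-0.25, 0.325, 0, 0], [-0.25, 0.325, 0, 0], [-0.25, 0.325, 0, 0], [-0.25, 0.325, 0, 0]]}}

```text
time: 15.0
ee_pos: [0.3495, 0.1149, 0.3642]
tcp_rot: [-179.9, 0.1, 18.1]
wrist_force: [1.5, -0.7, -0.2]
opening: 0.0424
grasp_force: 0.0
```

```bash
python3 - <<'E'
from h import *
for n in("top","scene"):
    im=camera(n); np.save(f"pics/{n}4.npy",im)
a,b=np.load("pics/top4.npy")[150:280,230:400],np.load("pics/scene4.npy")[90:290,150:400]
s=np.zeros((600,800,3),np.uint8); s[:260,:340]=cv2.resize(a,None,fx=2,fy=2); s[200:600,300:800]=cv2.resize(b,None,fx=2,fy=2)
cv2.imwrite("pics/fin.png",s[:,:,::-1])
E
```

```text
(no output)
```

View pics/fin.png

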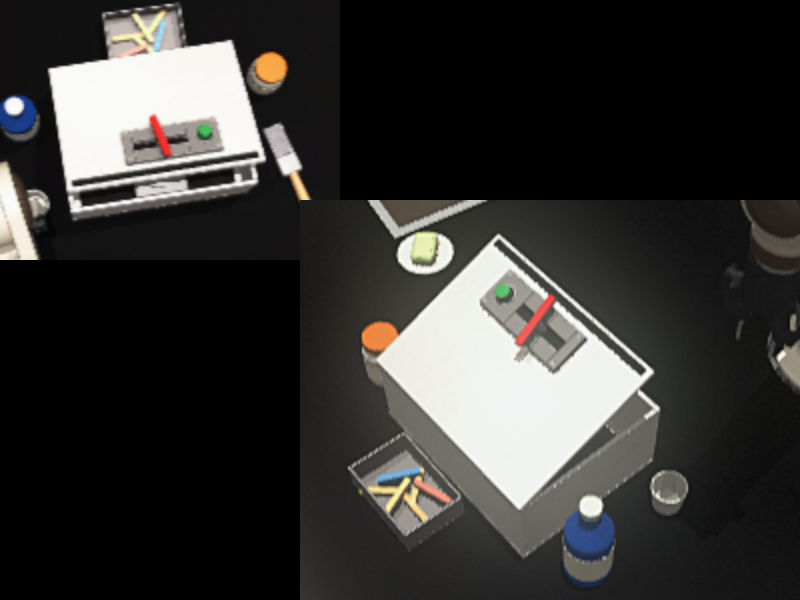

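The lid stays up with its front corner at (652,372), the handle is turned across the case at (160,137), the button is back up, and the neighbouring items have not moved.

```bash
python3 -c "
from workcell import *
print(job_done())"
```

```text
the job is handed in; nothing more can be done
None
```

I pressed the release button until the handle popped, turned the handle to its stop at about 1.43 rad and raised the lid to about 25°, where it stayed after I let go; the job is handed in.

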